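# Roll the inlay strip flush into the serving board

### The job

The white and blue inlay strip of the wooden serving board still stands a little proud of its frame. Take the hand roller with the red bridge and wooden grip (not the rolling pin), set it down on one end of the strip and roll it to the other end with firm, steady downward pressure, not lifting it off the strip until every slat lies flush with the frame; press with the roller only, never with the gripper. Then stand the roller upright on the worktop off the board and let go of it.

Things in the scene. Friction and masses are not known exactly. Their poses are not given: they have to be found in the camera images.
- board: Wooden serving board, fixed, 250 (x) x 150 (y) x 22 mm; origin at the centre of its underside, z up. Centred in it lies a flat strip, 180 (x) x 80 (y) mm, of four slats side by side along x, alternately white and blue. Slat tops are 26 mm above the worktop at the start (4 mm above the frame), 22 mm when flush. The bare frame is about 34 mm wide all round the strip.
- slat1 (a joint): How far (m) the slat centred at board x = -67.5 mm (white, 45 mm along x, 80 mm along y) is pressed down: 0 = 4 mm proud, 0.004 = flush with the frame (its stop). It moves straight down, takes about 3.5 N, and stays where it is left.
- slat2 (a joint): The same for the slat at board x = -22.5 mm (blue).
- slat3 (a joint): The same for the slat at board x = +22.5 mm (white).
- slat4 (a joint): The same for the slat at board x = +67.5 mm (blue).
- roller: Loose hand roller, about 0.3 kg, standing on two black rubber drums (34 mm diameter, 58 mm long, axles along y at x = -19 and +19 mm); it rolls along its x. Origin midway between the drums at the level of their undersides, z up. Red bridge plate 56 (x) x 70 (y) mm, its top 44 mm above the origin; over it stands the sprung wooden grip.
- grip (a joint): How far (m) the grip has sunk towards the bridge, 0 to 0.016; about 4 N to start, then 0.7 N more per mm, springs back. The grip is a wooden block centred over the roller, 26 (roller x) x 64 (roller y) mm, from 66 to 106 mm above the roller origin at 0; take it from above across its 26 mm. Lifted, it carries the whole roller at 0.

How it is judged (in metres and radians):
On the way, in this order (a step that is already met when the one before it is completed fails the run):
1. the roller bears on the board with over 3 N; the slat at one end is down, the one at the other end still up (contact force between roller and board above 3 N and ((value of joint slat1 above 0.0028 m and value of joint slat4 below 0.0015 m) or (value of joint slat4 above 0.0028 m and value of joint slat1 below 0.0015 m))), for 0.05 s.
2. the roller still bears on the board with over 3 N and all four slats are down (contact force between roller and board above 3 N and value of joint each of slat1, slat2, slat3, slat4 above 0.0028 m), for 0.05 s.
At the end, for the whole second after the job is handed in: All four slats are pressed in by more than 2.8 mm of their 4 mm (flush to about 1 mm), and the roller stands at rest on the worktop, off the board, upright within 10 degrees, its underside no more than 10 mm above the worktop (value of joint each of slat1, slat2, slat3, slat4 above 0.0028 m and height (world z) of roller below 0.01 m and angle between roller's own z axis and vertical below 0.17 rad and linear speed of roller below 0.02 m/s); the robot touches nothing.
It fails at once if the gripper or arm touches the board or its strip with more than 2 N (contact force between any of the fingers, the arm and board above 2 N).
It fails at once if the roller is lifted about 20 mm clear of the strip while some slats have been pressed (by more than 2 mm) and others are not yet down (value of joint any of slat1, slat2, slat3, slat4 above 0.002 m and not (value of joint each of slat1, slat2, slat3, slat4 above 0.0028 m) and z of roller in the frame of board above 0.045 m).
It also fails if it takes over 56 s, if anything falls off the work surface, if the arm or the gripper's body presses on something with over 40 N, if the wrist force passes 120 N, or if a joint passes its speed limit or range.

### The arm

A 6-joint arm with a two-finger parallel gripper is mounted at the origin on a cart in front of the work surface, level with it; the furniture and walls round the work are solid. World frame = base frame: x ahead of the robot, y to its left, z up, the work surface at z = 0. Lengths are in mm, angles in rad, forces in N, time in s.
With the tool pointing down it reaches from about 300 to 750 mm from the base axis. Payload 8.5 kg.
Tool frame: the origin (TCP) lies on the centre line of the jaws, within the pads' length; the fingertips stand 25 mm ahead of it and the grasp point (between the pads) lies 6 mm ahead of it (arm.nose_length is the distance from the TCP to the fingertips, in mm); y points along the fingers, x is the direction in which the jaws open and shut, and the axes are right-handed (so a half turn about y gives the same grasp; the last joint's range is limited). The gripper opens to 88 mm and grips with 3 to 60 N. Pads are 18 mm wide; open, the fingers measure 123 mm over their backs; the gripper's body (75 mm by 187 mm) begins 45 mm behind the grasp point.
Start: joints at [-1.512, 0.381, 1.297, -0, 1.464, -0.215], TCP at [148.71, -529.496, 263.748] pointing down, gripper open.
Joint ranges: [-3.11, 3.11], [-0.89, 2.33], [0.22, 2.48], [-1.42, 4.56], [0.17, 2.85], [-2.88, 2.88]. Speed limits (rad/s): [2.39, 2.39, 3.14, 3.14, 3.14, 3.14].

### API

Orientations are given as a unit quaternion [w, x, y, z].
In Python, from plant import sensors, optics, workorder, arm gives the robot as it stands. The module is installed in compiled form; this text tells all that it offers.
- The arm moves only by the shell command python3 -m inch 'ROWS' [OPENING] [FORCE]. ROWS is JSON, a list of rows, each a list of 6 numbers: the shift along the tool's x, y, z in mm, then the turn, a rotation vector about the tool's x, y, z in degrees. A call has 1 to 20 rows; each row shifts and turns the commanded pose from where the row before left it, along the tool's axes as they then stand; what a row does not reach is not made up. A row lasts 1/8 s, in which the tool goes at most 62.5 mm and 10.7 degrees, less where a joint would pass 70% of its speed; a pose out of reach is approached as far as the arm can. A call with a gripper value outside its range is refused whole. OPENING is the closure, from -1 (fully open) to 1 (shut), so that 0 is half open, set as the call begins (- or left out, the last holds). The fingers move at their own pace and stop on an object; FORCE is the grip in N (left out, the last holds). Time passes only in rows, so rows that do not move let the fingers close. It gives the time, the measured TCP pose, the force and the opening at its end, in the units of the state.
- sensors.get_obs(): the state, without advancing time (a new reading comes with each control period).
- optics.capture(name): name is "scene" or "top"; returns the picture (480x640x3 uint8, red, green, blue); there is no depth.
- optics.camera_model(name): a dict with "fx", "fy", "cx", "cy" (pixels), "xyz" and "orientation" of the camera in the world. Camera axes: x right, y up, looking along -z (the intrinsics and any distortion apply to the point x, -y, -z); pixel columns grow to the right and rows downward; lengths in mm; the calibration is good to about 2 mm. A picture is of the moment at which its call begins. camera_model takes no time and is no camera call.
- workorder.close_job(): hands the job in, once; it reports no verdict.
The state is a dict: "time": time; "joint_positions": joint angles; "qvel": joint speeds; "joint_efforts": joint torques, N m; "tcp_pos": TCP position; "tool_rot": TCP orientation; "ft_force": force on the tool from outside, world axes, zero at the start; "moment": the same for the moment, N m; "finger_gap": opening from 0.0 (shut) to 1.0 (fully open).
Only numpy, scipy, OpenCV 4.12 (cv2) and the standard library are available. Lean on these libraries where they do the work, as an engineer would, in place of code of your own. Each camera call takes 0.05 s, during which the arm holds its last target.

## Working session

There is one attempt and no reset: what is moved stays moved. The work goes in short steps, Python scripts to look and compute and a shell command to move; the robot and the scene stay as the last step left them, time stands still between calls to the robot, and variables do not carry over. Pictures are saved under pics/ and viewed, and the job is handed in when it is done.

```bash
mkdir -p pics; cat > h.py <<'E'
import numpy as np,cv2
from plant import sensors, optics, workorder, arm
from scipy.spatial.transform import Rotation as R
def rot(q): return R.from_quat([q[1],q[2],q[3],q[0]])
def ray(name,u,v):
    m=optics.camera_model(name)
    d=np.array([(u-m['cx'])/m['fx'],-(v-m['cy'])/m['fy'],-1.0])
    return np.array(m['xyz'],float),rot(m['orientation']).apply(d)
def onz(name,u,v,z):
    o,d=ray(name,u,v); return o+d*(z-o[2])/d[2]
E
python3 - <<'E'
from h import *
for n in("scene","top"):
    cv2.imwrite(f"pics/{n}0.png",optics.capture(n)[:,:,::-1]); print(optics.camera_model(n))
print(sensors.get_obs(),arm.nose_length)
E
```

```text
{'fx': 488.977320125152, 'fy': 488.977320125152, 'cx': 326.8145736261288, 'cy': 237.89181002303212, 'xyz': array([ 44.75105098, 484.00968054, 476.57639395]), 'orientation': array([-0.2876079 , -0.17029954,  0.47261792,  0.8154214 ])}
{'fx': 440.28909692777296, 'fy': 440.28909692777296, 'cx': 325.49419537833364, 'cy': 242.5837981693242, 'xyz': array([444.31957109, -77.59488249, 891.93577329]), 'orientation': array([-0.70222895, -0.01788727,  0.02477443,  0.71129514])}
{'time': 0.1, 'joint_positions': array([-1.51232083e+00,  3.81111126e-01,  1.29816496e+00, -2.79142091e-05,
        1.46355875e+00, -2.15313075e-01]), 'qvel': array([-0.00093055, -0.00268072, -0.00111188, -0.00042111,  0.00180016,
       -0.00190169]), 'joint_efforts': array([ 3.72373164e-03, -4.38646746e+01, -2.24916208e+01,  7.14195007e-02,
        3.41472588e-02, -6.33784975e-05]), 'tcp_pos': array([ 148.68119407, -529.2977449 ,  263.21562635]), 'tool_rot': array([ 0.56388394, -0.56322885,  0.42738053, -0.42679509]), 'ft_force': array([ 0.03840986,  0.5432774 , -1.6250332 ]), 'moment': array([-0.07675024, -0.05310331, -0.0241811 ]), 'finger_gap': 0.9963277795229359} 25.0
```

View pics/scene0.png

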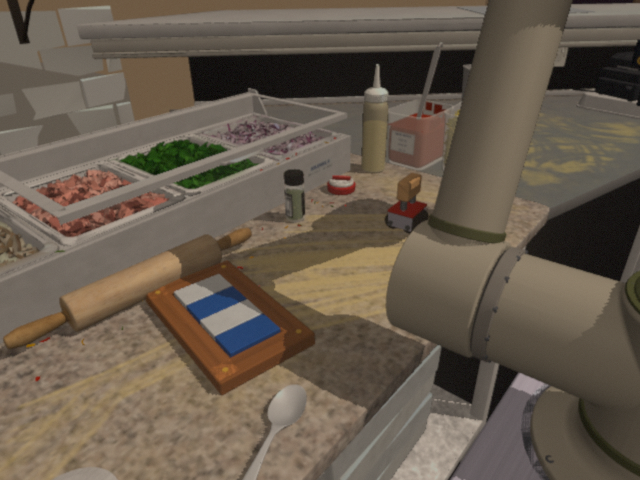

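View pics/top0.png

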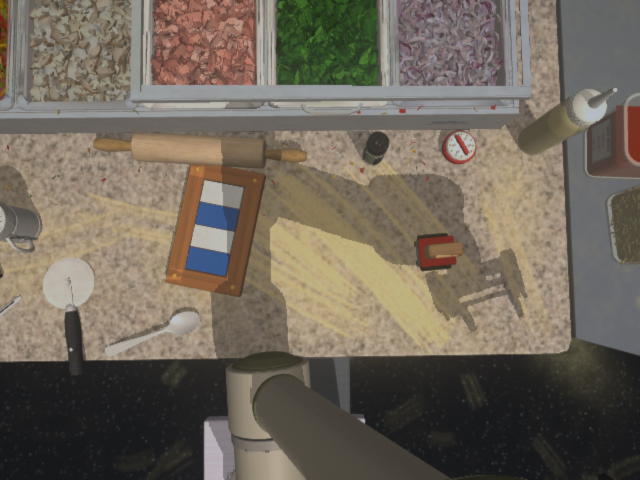

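```bash
python3 - <<'E'
from h import *
s=sensors.get_obs(); print(rot(s['tool_rot']).as_matrix().round(3))
E
```

```text
[[ 0.27  -0.     0.963]
 [-0.963  0.001  0.27 ]
 [-0.001 -1.     0.   ]]
```

```bash
cat > m.py <<'E'
from h import *
import sys
im=cv2.imread(sys.argv[1]); hsv=cv2.cvtColor(im,cv2.COLOR_BGR2HSV)
H,S,V=[hsv[:,:,i].astype(int) for i in range(3)]
def comp(mask,lo,hi):
    n,l,st,c=cv2.connectedComponentsWithStats(mask.astype(np.uint8)); 
    return [(st[i].tolist(),(l==i)) for i in range(1,n) if lo<st[i,4]<hi]
def box(m,z,name):
    cs,_=cv2.findContours(m.astype(np.uint8),cv2.RETR_EXTERNAL,cv2.CHAIN_APPROX_NONE)
    c=max(cs,key=cv2.contourArea)[:,0,:]
    P=np.array([onz('top',u,v,z)[:2] for u,v in c],np.float32)
    r=cv2.minAreaRect(P); print(name,np.round(r[0],1),np.round(r[1],1),round(r[2],2)); return r
ok=np.zeros(H.shape,bool); ok[120:330,90:540]=1
blue=(H>100)&(H<125)&(S>120)&(V>60)&ok
for st,m in comp(blue,200,5000): print(st); box(m,26,'blue')
red=((H<6)|(H>174))&(S>150)&(V>60)&ok
for st,m in comp(red,100,5000): print(st); box(m,44,'red')
grip=(H>7)&(H<20)&(S>80)&(V>80)&ok
for st,m in comp(grip,150,20000): print(st); box(m,106 if st[0]>400 else 22,'wood')
E
python3 m.py pics/top0.png
python3 - <<'E'
import cv2
im=cv2.imread('pics/top0.png')
a=cv2.resize(im[220:290,400:480],None,fx=7,fy=7,interpolation=cv2.INTER_NEAREST); cv2.imwrite('pics/z1.png',a)
im=cv2.imread('pics/scene0.png')
a=cv2.resize(im[165:240,370:440],None,fx=7,fy=7,interpolation=cv2.INTER_NEAREST); cv2.imwrite('pics/z2.png',a)
E
```

```text
[196, 203, 39, 26, 634]
blue [552.  129.2] [74.8 41.7] 78.64
[186, 247, 43, 29, 851]
blue [463.6 145.9] [78.4 41.4] 77.96
[418, 236, 38, 31, 524]
red [ 476.7 -300.9] [54.5 67.6] 4.87
[93, 133, 173, 164, 9263]
wood [560.9 212.4] [347.4 313.9] 85.53
[265, 147, 42, 17, 453]
wood [675.6  -7.9] [82.8 28.5] 78.94
[424, 240, 41, 25, 593]
wood [ 469.1 -297.5] [42.6 70.5] 8.71
```

View pics/z1.png

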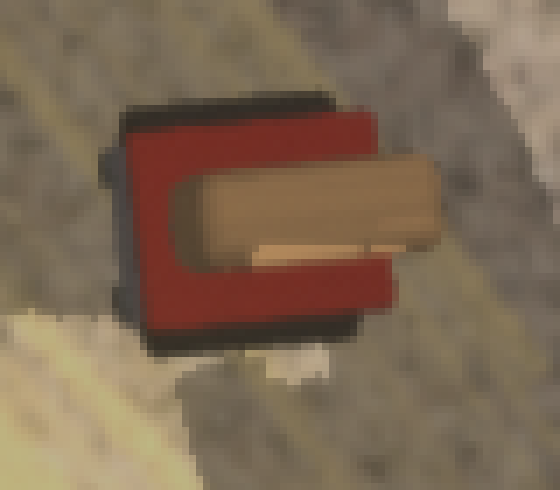

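View pics/z2.png

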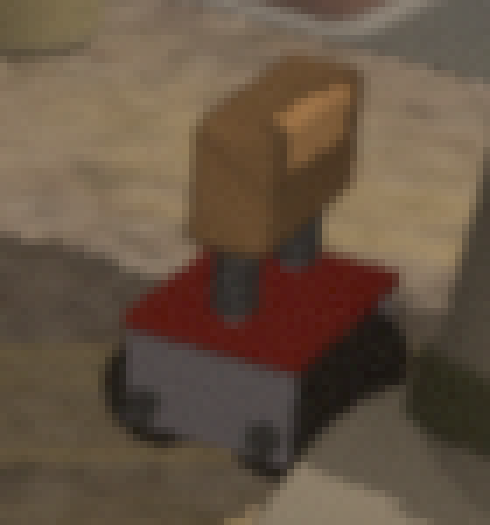

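```bash
python3 - <<'E'
from h import *
for n,u,v in(('top',446,250.1),): print('griptop',onz(n,u,v,106))
# scene view: top face centre of grip zoom corners approx
for c in [(200,125),(275,118),(355,68),(290,58)]: print('scene grip corner',onz('scene',370+c[0]/7,165+c[1]/7,106).round(1))
im=cv2.imread('pics/top0.png');hsv=cv2.cvtColor(im,cv2.COLOR_BGR2HSV).astype(int)
S,V,H=hsv[:,:,1],hsv[:,:,2],hsv[:,:,0]
m=(((H>100)&(H<125)&(S>120))|((S<60)&(V>120))).astype(np.uint8); w=np.zeros_like(m); w[175:285,180:250]=m[175:285,180:250]
n,l,st,c=cv2.connectedComponentsWithStats(w); i=1+np.argmax(st[1:,4]); print(st[i])
cs,_=cv2.findContours((l==i).astype(np.uint8),cv2.RETR_EXTERNAL,cv2.CHAIN_APPROX_NONE)
P=np.array([onz('top',u,v,26)[:2] for u,v in max(cs,key=len)[:,0]],np.float32); print(cv2.minAreaRect(P))
s=(m*0+255*((l==i))).astype(np.uint8)
# frame corners (eyeballed)
for p in [(193,166),(265,171),(240,296),(166,283)]: print(onz('top',*p,22).round(1))
cv2.imwrite('pics/b.png',cv2.resize(im[155:305,155:275],None,fx=5,fy=4.0 and 5)[:600])
E
```

```text
griptop [ 475.56001727 -301.22179551  106.        ]
scene grip corner [ 482.3 -268.5  106. ]
scene grip corner [ 468.8 -285.3  106. ]
scene grip corner [ 469.5 -330.1  106. ]
scene grip corner [ 487.6 -325.2  106. ]
[ 186  180   57   96 3237]
((530.1746215820312, 132.4670867919922), (79.21635437011719, 177.45266723632812), 78.22648620605469)
[653.2 175.9  22. ]
[641.5  32.5  22. ]
[394.   82.7  22. ]
[421.3 227.5  22. ]
```

```bash
python3 -m inch '[[0,0,0,0,-9.9,0],[0,0,0,0,-9.9,0],[0,0,0,0,-9.9,0],[0,0,0,0,-9.9,0],[0,0,0,0,-9.9,0],[0,0,0,0,-9.9,0],[0,0,0,0,-9.9,0],[0,0,0,0,-9.9,0],[0,0,0,0,0,0],[35,0,20,0,0,0],[35,0,20,0,0,0],[35,0,20,0,0,0],[35,0,20,0,0,0],[35,0,20,0,0,0],[35,0,20,0,0,0],[35,0,20,0,0,0],[35,0,20,0,0,0],[35,0,20,0,0,0],[0,0,0,0,0,0]]' -1 25
cat > st.py <<'E'
from h import *
s=sensors.get_obs(); M=rot(s['tool_rot']).as_matrix(); print(s['time'],s['tcp_pos'].round(1),M.round(3).tolist(),'yaw',np.degrees(np.arctan2(M[1,0],M[0,0])).round(2),'F',s['ft_force'].round(2),'mom',np.round(s['moment'],2),'gap',s['finger_gap'],'q',s['joint_positions'].round(2))
E
python3 st.py
```

```text
time: 2.48
tcp_pos: [448.6, -321.8, 263.5]
tool_rot: [0.707, -0.706, -0.03, 0.03]
ft_force: [-0.2, -0.6, 0.1]
finger_gap: 1.001
2.475 [ 448.6 -321.8  263.5] [[0.996, -0.0, -0.085], [0.085, 0.0, 0.996], [-0.0, -1.0, 0.001]] yaw 4.87 F [-0.22 -0.63  0.15] mom [-0.01 -0.1   0.04] gap 1.001487476821406 q [-0.84  0.38  1.29  0.    1.47 -0.92]
```

```bash
python3 -m inch '[[14.5,0,9.2,0,0,0],[14.5,0,9.2,0,0,0],[0,30,0,0,0,0],[0,30,0,0,0,0],[0,30,0,0,0,0],[0,25,0,0,0,0],[0,10,0,0,0,0],[0,0,0,0,0,0]]'
python3 st.py; python3 - <<'E'
from h import *
cv2.imwrite("pics/s1.png",optics.capture("scene")[:,:,::-1]);cv2.imwrite("pics/t1.png",optics.capture("top")[:,:,::-1])
E
```

```text
time: 3.48
tcp_pos: [474.7, -302.5, 138.7]
tool_rot: [0.707, -0.706, -0.03, 0.03]
ft_force: [-0.2, 0.1, 0.4]
finger_gap: 1.0
3.475 [ 474.7 -302.5  138.7] [[0.996, -0.0, -0.085], [0.085, 0.0, 0.996], [-0.0, -1.0, 0.0]] yaw 4.86 F [-0.23  0.07  0.42] mom [-0.04 -0.09  0.03] gap 1.0001759757576838 q [-0.78  0.52  1.45  0.    1.17 -0.86]
```

View pics/s1.png

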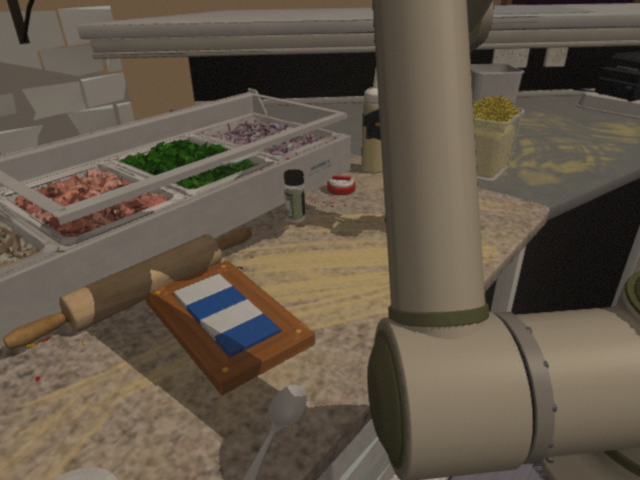

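View pics/t1.png

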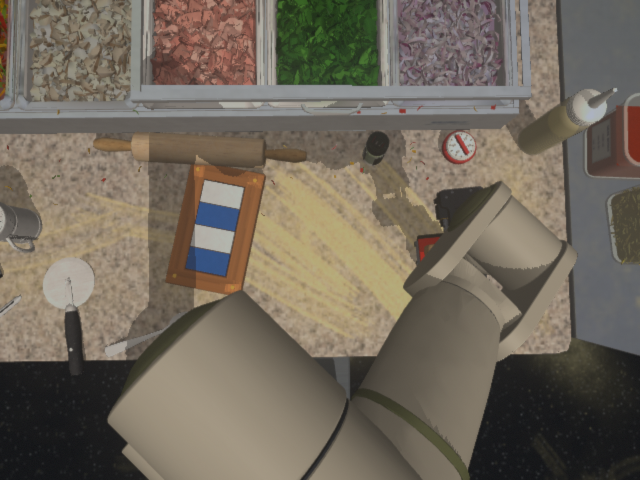

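The scene view is blocked by the arm. The top view shows the open gripper over the red plate (~430,247), with nothing knocked. I'll continue down and close.

```bash
python3 -m inch '[[0,15,0,0,0,0],[0,15,0,0,0,0],[0,10,0,0,0,0],[0,6,0,0,0,0],[0,0,0,0,0,0]]'; python3 st.py; python3 -m inch '[[0,0,0,0,0,0],[0,0,0,0,0,0],[0,0,0,0,0,0],[0,0,0,0,0,0],[0,0,0,0,0,0],[0,0,0,0,0,0],[0,0,0,0,0,0],[0,0,0,0,0,0]]' 1 40; python3 st.py
```

```text
time: 4.2
tcp_pos: [474.5, -302.4, 92.3]
tool_rot: [0.707, -0.706, -0.03, 0.03]
ft_force: [0.7, 0.6, 0.7]
finger_gap: 0.997
4.2 [ 474.5 -302.4   92.3] [[0.996, -0.0, -0.085], [0.085, 0.001, 0.996], [-0.0, -1.0, 0.001]] yaw 4.88 F [0.73 0.58 0.7 ] mom [ 0.01 -0.1  -0.06] gap 0.9965779425935906 q [-0.78  0.58  1.5   0.    1.06 -0.86]
time: 5.2
tcp_pos: [474.6, -302.5, 92.8]
tool_rot: [-0.706, 0.706, 0.03, -0.03]
ft_force: [0.2, 0.3, 1.1]
finger_gap: 0.289
5.2 [ 474.6 -302.5   92.8] [[0.996, 0.0, -0.085], [0.085, -0.0, 0.996], [0.0, -1.0, -0.0]] yaw 4.89 F [0.23 0.35 1.07] mom [ 0.03 -0.17  0.01] gap 0.28880229139532815 q [-0.78  0.58  1.5   0.    1.06 -0.86]
```

```bash
python3 - <<'E'
from h import *
for v in (85,92,100,108,120,130,134):
  print(v,[onz('top',230,v,z)[:2].round(0).tolist() for z in (0,50,100,150)])
im=cv2.imread('pics/top0.png'); cv2.imwrite('pics/z3.png',cv2.resize(im[70:180,90:290],None,fx=4,fy=4))
im=cv2.imread('pics/scene0.png'); cv2.imwrite('pics/z4.png',cv2.resize(im[80:360,0:380],None,fx=2,fy=2))
E
```

```text
85 [[827.0, 107.0], [806.0, 96.0], [784.0, 86.0], [763.0, 76.0]]
92 [[813.0, 107.0], [792.0, 96.0], [771.0, 86.0], [751.0, 76.0]]
100 [[796.0, 107.0], [776.0, 96.0], [756.0, 86.0], [737.0, 76.0]]
108 [[779.0, 107.0], [760.0, 96.0], [741.0, 86.0], [723.0, 76.0]]
120 [[754.0, 107.0], [736.0, 96.0], [719.0, 86.0], [702.0, 76.0]]
130 [[733.0, 107.0], [716.0, 96.0], [700.0, 86.0], [684.0, 76.0]]
134 [[724.0, 107.0], [709.0, 96.0], [693.0, 86.0], [677.0, 76.0]]
```

View pics/z3.png

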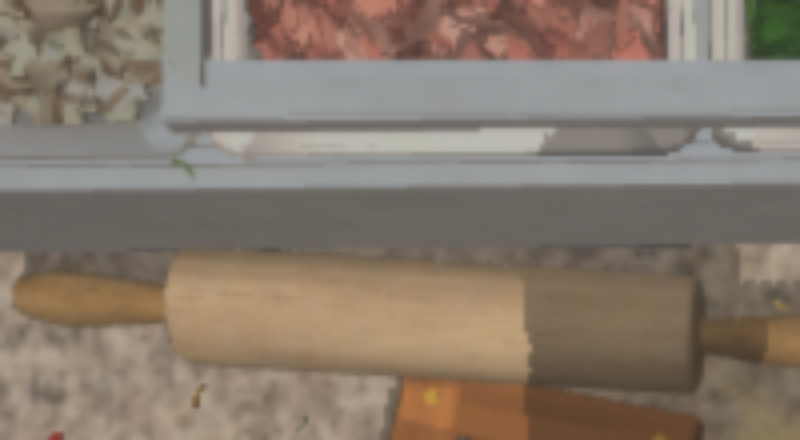

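View pics/z4.png

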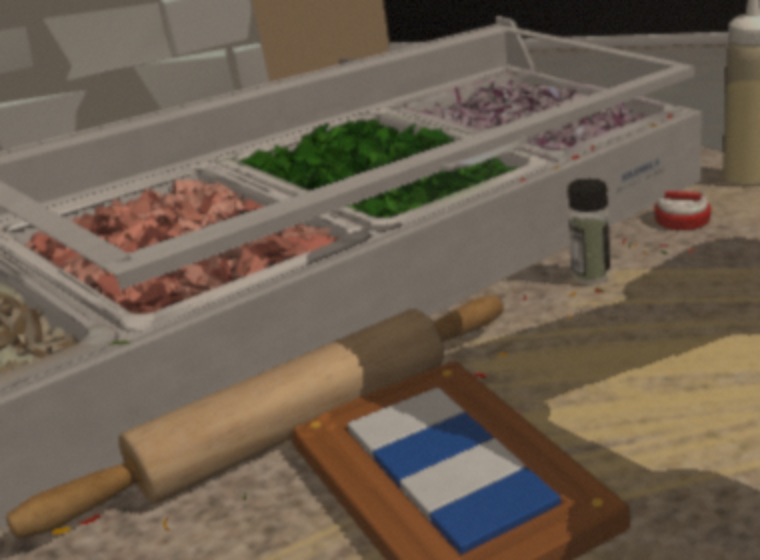

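```bash
python3 -m inch '[[0,-10,0,0,0,0],[0,-20,0,0,0,0],[0,-20,0,0,0,0],[0,-15,0,0,0,0],[0,0,0,0,8.2,0],[0,0,0,0,8.2,0],[0,0,0,0,0,0],[0,0,0,0,0,0]]' ; python3 st.py; python3 -m inch '[[-4,0,20,0,0,0],[-8,0,36,0,0,0],[-8,0,36,0,0,0],[-8,0,36,0,0,0],[-8,0,36,0,0,0],[-8,0,36,0,0,0],[-8,0,36,0,0,0],[-8,0,36,0,0,0],[-8,0,36,0,0,0],[-8,0,36,0,0,0],[-8,0,36,0,0,0],[-8,0,36,0,0,0],[-4,0,20,0,0,0],[0,0,0,0,0,0],[0,0,0,0,0,0],[0,0,0,0,0,0]]'; python3 st.py
python3 - <<'E'
from h import *
cv2.imwrite("pics/s2.png",optics.capture("scene")[:,:,::-1]);cv2.imwrite("pics/t2.png",optics.capture("top")[:,:,::-1])
E
```

```text
time: 6.2
tcp_pos: [474.5, -302.4, 157.8]
tool_rot: [0.704, -0.704, 0.07, -0.07]
ft_force: [0.8, -2.1, -3.1]
finger_gap: 0.291
6.2 [ 474.5 -302.4  157.8] [[0.98, -0.0, 0.197], [-0.197, 0.0, 0.98], [-0.0, -1.0, 0.0]] yaw -11.35 F [ 0.78 -2.08 -3.15] mom [-0.   -0.09 -0.03] gap 0.2910879967890356 q [-0.78  0.5   1.43 -0.    1.22 -0.58]
time: 8.2
tcp_pos: [467.4, 143.3, 157.8]
tool_rot: [-0.703, 0.704, -0.071, 0.071]
ft_force: [-0.2, -0.2, -3.0]
finger_gap: 0.293
8.2 [467.4 143.3 157.8] [[0.98, -0.0, 0.2], [-0.2, -0.0, 0.98], [-0.0, -1.0, -0.0]] yaw -11.55 F [-0.2  -0.17 -3.03] mom [-0.   -0.15 -0.04] gap 0.2925658314919165 q [ 0.05  0.39  1.63 -0.    1.12  0.26]
```

View pics/s2.png

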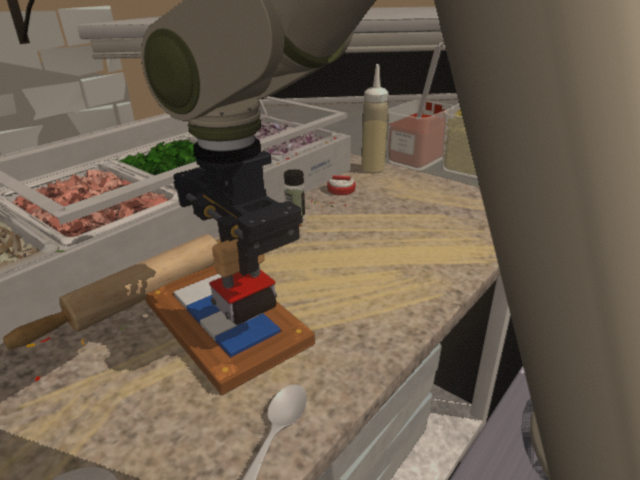

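View pics/t2.png

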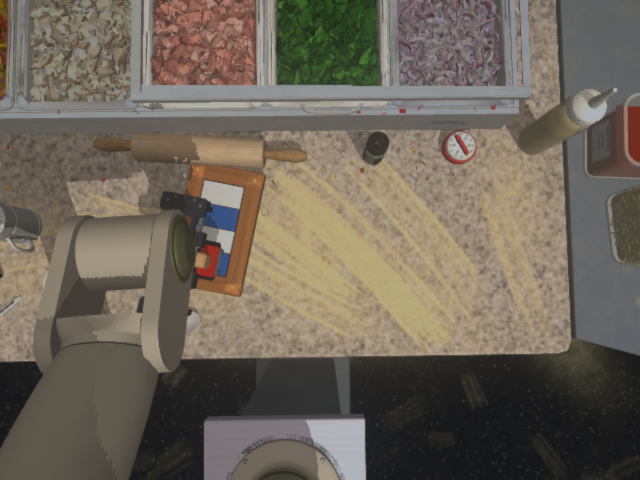

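The roller hangs straight from the gripper, over the near end of the strip (scene ~245,295). Now I'll correct by 3 mm and lower it.

```bash
python3 -m inch '[[3,10,2.4,0,0,0],[0,13,0,0,0,0],[0,10,0,0,0,0],[0,4,0,0,0,0],[0,3,0,0,0,0],[0,3,0,0,0,0],[0,3,0,0,0,0],[0,3,0,0,0,0],[0,3,0,0,0,0],[0,0,0,0,0,0],[0,0,0,0,0,0],[0,0,0,0,0,0]]' ; python3 st.py
python3 - <<'E'
from h import *
im=optics.capture("scene")[:,:,::-1];cv2.imwrite("pics/s3.png",cv2.resize(im[180:400,120:340],None,fx=2.7,fy=2.7))
E
```

```text
time: 9.8
tcp_pos: [471.4, 145.6, 106.5]
tool_rot: [0.704, -0.703, 0.07, -0.072]
ft_force: [-1.4, -0.1, 8.4]
finger_gap: 0.289
9.8 [471.4 145.6 106.5] [[0.98, 0.002, 0.2], [-0.2, -0.0, 0.98], [0.002, -1.0, 0.0]] yaw -11.51 F [-1.37 -0.13  8.41] mom [-0.34  0.23 -0.06] gap 0.2889136613194241 q [ 0.06  0.47  1.68 -0.    0.99  0.26]
```

View pics/s3.png

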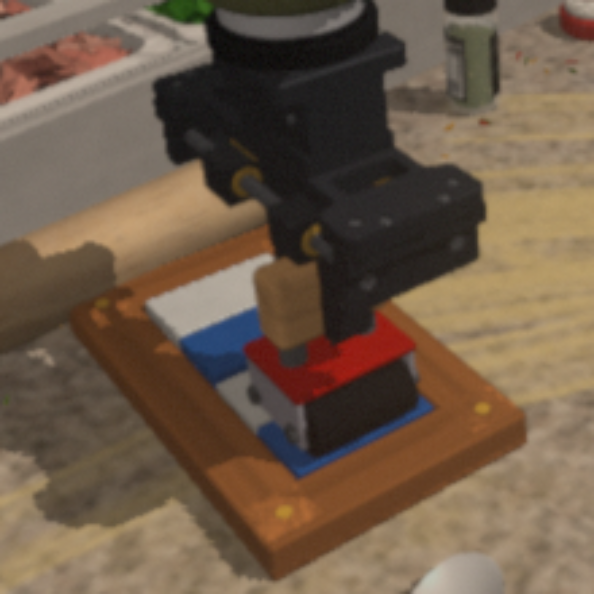

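Both drums are on the strip and the near blue slat is down. I'll press a little more and roll.

```bash
python3 -m inch '[[0,2,0,0,0,0],[0,1.5,0,0,0,0],[0,0,0,0,0,0],[4,0,0,0,0,0],[5,0,0,0,0,0],[5,0,0,0,0,0],[5,0,0,0,0,0],[5,0,0,0,0,0],[5,0,0,0,0,0],[5,0,0,0,0,0],[5,0,0,0,0,0],[5,0,0,0,0,0],[0,0,0,0,0,0]]' ; python3 st.py
```

```text
time: 11.48
tcp_pos: [515.3, 136.6, 103.5]
tool_rot: [0.704, -0.703, 0.07, -0.072]
ft_force: [1.2, -2.0, 10.4]
finger_gap: 0.294
11.475 [515.3 136.6 103.5] [[0.98, 0.004, 0.2], [-0.2, -0.0, 0.98], [0.004, -1.0, 0.001]] yaw -11.52 F [ 1.24 -1.97 10.45] mom [-0.4   0.02  0.02] gap 0.2942179219319373 q [ 0.04  0.52  1.58 -0.    1.04  0.24]
```

```bash
python3 -m inch '[[5,0,0,0,0,0],[5,0,0,0,0,0],[5,0,0,0,0,0],[5,0,0,0,0,0],[5,0,0,0,0,0],[5,0,0,0,0,0],[5,0,0,0,0,0],[5,0,0,0,0,0],[5,0,0,0,0,0],[5,0,0,0,0,0],[5,0,0,0,0,0],[5,0,0,0,0,0],[5,0,0,0,0,0],[5,0,0,0,0,0],[5,0,0,0,0,0],[3,0,0,0,0,0],[0,0,0,0,0,0],[0,0,0,0,0,0]]' ; python3 st.py
python3 - <<'E'
from h import *
im=optics.capture("scene")[:,:,::-1];cv2.imwrite("pics/s4.png",cv2.resize(im[180:400,120:340],None,fx=2.7,fy=2.7))
im=optics.capture("top")[:,:,::-1];cv2.imwrite("pics/t4.png",cv2.resize(im[130:310,100:300],None,fx=3,fy=3))
E
```

```text
time: 13.72
tcp_pos: [591.7, 121.0, 103.9]
tool_rot: [0.704, -0.704, 0.069, -0.073]
ft_force: [0.1, -1.2, 9.9]
finger_gap: 0.291
13.725 [591.7 121.  103.9] [[0.98, 0.004, 0.2], [-0.2, -0.0, 0.98], [0.004, -1.0, 0.0]] yaw -11.51 F [ 0.08 -1.24  9.93] mom [-0.29 -0.02  0.02] gap 0.2914968938734419 q [ 0.01  0.62  1.37 -0.    1.15  0.21]
```

View pics/s4.png

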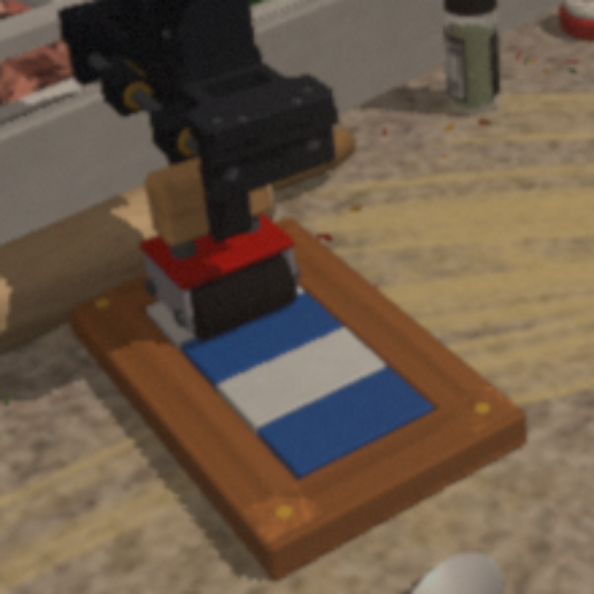

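View pics/t4.png

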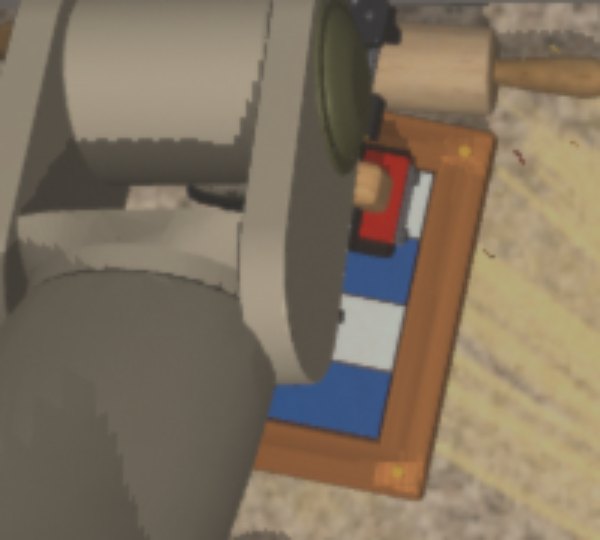

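The three exposed slats are flush. Slat1 is hidden under the roller, so I'll press slightly harder and roll back toward the middle to expose it before lifting.

```bash
python3 -m inch '[[0,2,0,0,0,0],[0,0,0,0,0,0],[-5,0,0,0,0,0],[-6,0,0,0,0,0],[-6,0,0,0,0,0],[-6,0,0,0,0,0],[-6,0,0,0,0,0],[-6,0,0,0,0,0],[-6,0,0,0,0,0],[-6,0,0,0,0,0],[-6,0,0,0,0,0],[-6,0,0,0,0,0],[-6,0,0,0,0,0],[-6,0,0,0,0,0],[-6,0,0,0,0,0],[0,0,0,0,0,0],[0,0,0,0,0,0]]' ; python3 st.py
python3 - <<'E'
from h import *
im=optics.capture("scene")[:,:,::-1];cv2.imwrite("pics/s5.png",cv2.resize(im[200:380,130:310],None,fx=3.3,fy=3.3))
E
```

```text
time: 15.95
tcp_pos: [515.8, 136.6, 101.6]
tool_rot: [0.704, -0.703, 0.07, -0.072]
ft_force: [-0.6, -1.1, 11.9]
finger_gap: 0.292
15.95 [515.8 136.6 101.6] [[0.98, 0.003, 0.2], [-0.2, -0.0, 0.98], [0.003, -1.0, 0.001]] yaw -11.51 F [-0.58 -1.1  11.94] mom [-0.3   0.23  0.03] gap 0.29249277210151753 q [ 0.04  0.53  1.58 -0.    1.03  0.24]
```

View pics/s5.png

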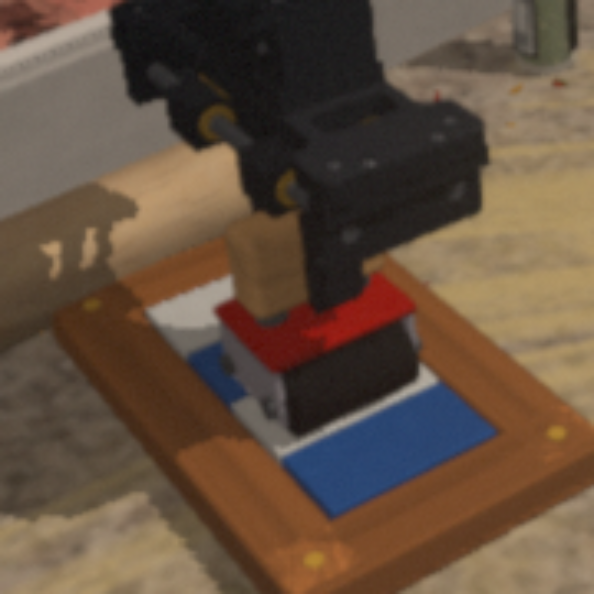

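Slat1 is now visible at the far end and flush, with no step to slat2 or the frame. I'll lift, carry the roller clear, and set it down at about (490, -120).

```bash
python3 -m inch '[[0,-8,0,0,0,0],[0,-15,0,0,0,0],[0,-20,0,0,0,0],[0,-20,0,0,0,0],[0,0,0,0,0,0],[1.5,0,-15,0,0,0],[3,0,-30,0,0,0],[3,0,-30,0,0,0],[3,0,-30,0,0,0],[3,0,-30,0,0,0],[3,0,-30,0,0,0],[3,0,-30,0,0,0],[3,0,-30,0,0,0],[1.5,0,-20,0,0,0],[1,0,-12,0,0,0],[0,0,0,0,0,0],[0,0,0,0,0,0]]' ; python3 st.py
python3 - <<'E'
from h import *
im=optics.capture("scene")[:,:,::-1];cv2.imwrite("pics/s6.png",im)
im=optics.capture("top")[:,:,::-1];cv2.imwrite("pics/t6.png",im)
E
```

```text
time: 18.12
tcp_pos: [488.1, -119.6, 163.0]
tool_rot: [0.704, -0.703, 0.071, -0.071]
ft_force: [-0.3, 0.4, -2.7]
finger_gap: 0.291
18.125 [ 488.1 -119.6  163. ] [[0.98, -0.001, 0.199], [-0.199, 0.0, 0.98], [-0.001, -1.0, 0.0]] yaw -11.49 F [-0.33  0.37 -2.67] mom [-0.02 -0.02  0.02] gap 0.2914999311130599 q [-0.48  0.4   1.59  0.    1.15 -0.28]
```

View pics/s6.png

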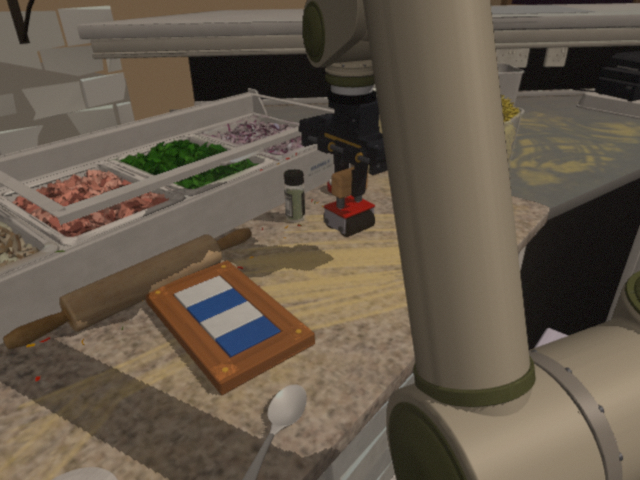

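View pics/t6.png

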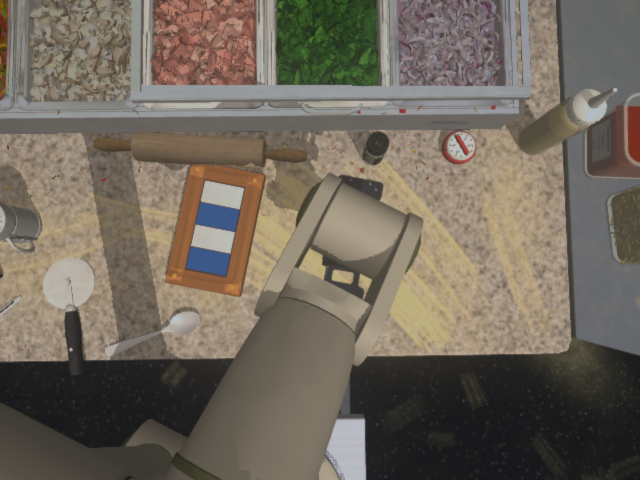

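All four slats look flush and the roller hangs upright over clear worktop. Lowering it now.

```bash
python3 -m inch '[[0,15,0,0,0,0],[0,20,0,0,0,0],[0,15,0,0,0,0],[0,10,0,0,0,0],[0,4,0,0,0,0],[0,3,0,0,0,0],[0,2,0,0,0,0],[0,1.5,0,0,0,0],[0,0,0,0,0,0],[0,0,0,0,0,0]]' ; python3 st.py
```

```text
time: 19.48
tcp_pos: [488.2, -120.2, 92.8]
tool_rot: [-0.704, 0.704, -0.071, 0.071]
ft_force: [-0.5, 0.5, -2.6]
finger_gap: 0.292
19.475 [ 488.2 -120.2   92.8] [[0.98, 0.0, 0.2], [-0.2, -0.0, 0.98], [0.0, -1.0, -0.0]] yaw -11.51 F [-0.5   0.5  -2.62] mom [-0.06 -0.05  0.01] gap 0.2918058987976281 q [-0.48  0.5   1.67 -0.    0.97 -0.28]
```

```bash
python3 -m inch '[[0,0.8,0,0,0,0],[0,0.8,0,0,0,0],[0,0,0,0,0,0],[0,0,0,0,0,0]]' ; python3 st.py
```

```text
time: 19.98
tcp_pos: [488.5, -120.3, 91.4]
tool_rot: [-0.703, 0.704, -0.071, 0.071]
ft_force: [0.8, 0.8, 4.2]
finger_gap: 0.29
19.975 [ 488.5 -120.3   91.4] [[0.98, 0.001, 0.2], [-0.2, -0.0, 0.98], [0.001, -1.0, -0.0]] yaw -11.51 F [0.84 0.75 4.23] mom [ 0.05 -0.15 -0.02] gap 0.2904486845994253 q [-0.48  0.5   1.67  0.    0.97 -0.28]
```

```bash
python3 -m inch '[[0,-0.6,0,0,0,0],[0,0,0,0,0,0],[0,0,0,0,0,0],[0,0,0,0,0,0],[0,0,0,0,0,0],[0,0,0,0,0,0],[0,0,0,0,0,0],[0,0,0,0,0,0]]' -1; python3 st.py
```

```text
time: 20.98
tcp_pos: [488.2, -120.2, 91.8]
tool_rot: [0.704, -0.704, 0.071, -0.071]
ft_force: [-0.2, -0.1, -0.1]
finger_gap: 0.997
20.975 [ 488.2 -120.2   91.8] [[0.98, -0.0, 0.2], [-0.2, 0.0, 0.98], [-0.0, -1.0, -0.0]] yaw -11.51 F [-0.16 -0.08 -0.11] mom [-0.09 -0.05 -0.01] gap 0.996763685250436 q [-0.48  0.5   1.67 -0.    0.97 -0.28]
```

```bash
python3 -m inch '[[0,-10,0,0,0,0],[0,-20,0,0,0,0],[0,-30,0,0,0,0],[0,-40,0,0,0,0],[0,-40,0,0,0,0],[0,0,-30,0,0,0],[0,0,-40,0,0,0],[0,0,-40,0,0,0],[0,0,-40,0,0,0],[0,0,-40,0,0,0],[0,0,-30,0,0,0],[0,0,0,0,0,0],[0,0,0,0,0,0]]'; python3 st.py
python3 - <<'E'
from h import *
im=optics.capture("scene")[:,:,::-1];cv2.imwrite("pics/s7.png",im)
im=optics.capture("top")[:,:,::-1];cv2.imwrite("pics/t7.png",im)
E
python3 m.py pics/t7.png
```

```text
time: 22.6
tcp_pos: [444.4, -335.0, 232.1]
tool_rot: [0.704, -0.703, 0.071, -0.071]
ft_force: [0.6, 0.3, -0.7]
finger_gap: 0.999
22.6 [ 444.4 -335.   232.1] [[0.98, 0.0, 0.199], [-0.199, 0.0, 0.98], [0.0, -1.0, 0.0]] yaw -11.5 F [ 0.57  0.35 -0.68] mom [-0.03 -0.02  0.  ] gap 0.9986124084302433 q [-0.86  0.42  1.33  0.    1.39 -0.66]
[196, 203, 43, 28, 836]
blue [551.1 126.5] [77.9 41.5] 77.95
[187, 248, 43, 27, 826]
blue [463.4 144.6] [77.1 41.4] 77.96
[328, 230, 35, 11, 146]
red [ 509.9 -124.6] [66.4 10.8] 80.38
[324, 247, 35, 16, 284]
red [ 469.3 -115.5] [67.7 19.2] 75.63
[93, 133, 171, 35, 3102]
wood [689.6 206. ] [340.1  57.7] 85.75
[265, 147, 41, 17, 437]
wood [675.1  -7.8] [82.8 29.4] 78.94
[165, 164, 101, 135, 5851]
wood [518.7 122. ] [176.  266.5] 77.93
[323, 234, 42, 21, 559]
wood [ 493.6 -122.1] [81.3 39.7] 89.27
```

View pics/s7.png

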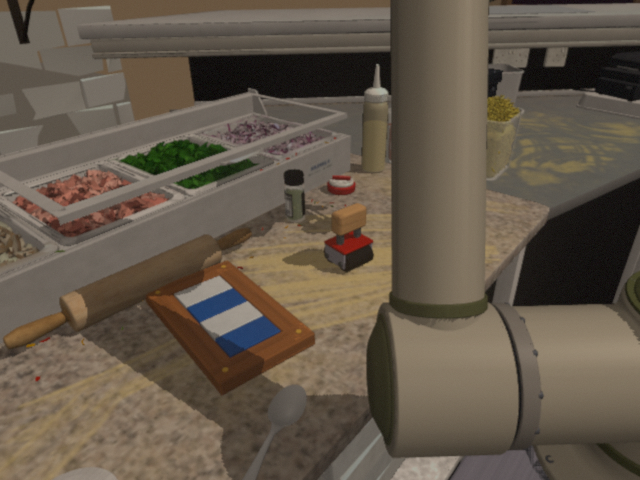

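View pics/t7.png

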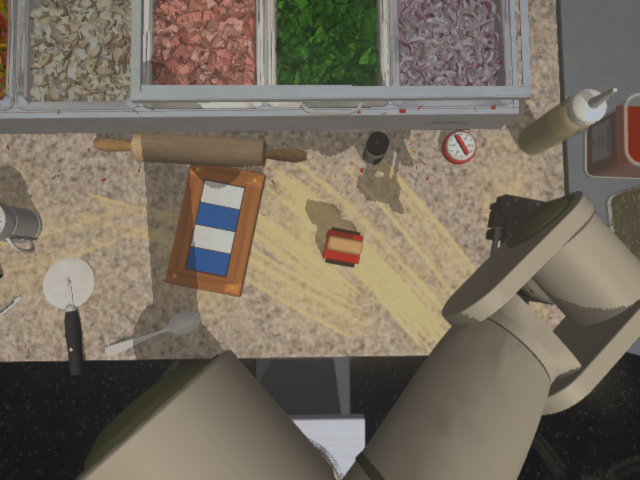

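The roller stands upright on the worktop (top ~343,247; scene ~348,240), clear of the board. All four slats are flush and the arm is clear of everything. Handing in.

```bash
python3 -c "
from plant import workorder; print(workorder.close_job())"
```

```text
the job is handed in; nothing more can be done
None
```

The inlay strip is pressed down and the job is handed in, at about 22.6 s of the 56 s allowed. No verdict was reported.

**What I did:** I gripped the roller by its wooden grip and set it on the near (blue) end of the strip. I rolled it to the far end with about 10 N of downward force at the wrist, then back to mid-strip at about 12 N without lifting it. That uncovered the far slat, and I lifted only after all the slats in view looked flush. I then stood the roller on the worktop at about x 490, y -120 mm and let go.

**Last checks:**
- **Slats:** all four looked flush with the frame in both camera views. I judged this by eye; slat depth could not be measured directly.
- **Roller:** it stood upright and well clear of the board in both views.
- **Gripper:** it was open and away from everything, with wrist force back near zero. It stayed well above the board throughout.

No check failed or disagreed.

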